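# Chuck a brass seal blank and bring it home under the bench drill

## Task

Get the brass seal blank (the thick-footed one with the straight shank, not the candlestick) ready to drill: stand it foot down between the open jaws of the chuck on the sliding carriage and let go, then swing the chuck lever clockwise until the jaws grip it firmly. Then slide the carriage under the drill head, fully home against its stop, and last swing the lock lever round until it lies along the bed. Leave everything else on the bench where it is.

Things in the scene. Friction and masses are not known exactly. Their poses are not given: they have to be found in the camera images.
- blank: Turned brass seal blank standing upright on the bench: foot 40 mm across and 22 mm thick, then a straight round shank 22 mm across up to 75 mm total height. About 0.3 kg. Origin at the centre of its underside, z up.
- bed: Drill slide fixed to the bench: dark steel bed 440 mm long, 120 mm wide, 14 mm thick. Origin at bench level on the slide's centre line; its y axis runs along the slide, with the stop block (59 mm high, face 165 mm from the origin) at the -y end; +x is away from the robot. The drill's column (28 mm across, 266 mm high) stands at x +115, y -110 mm.
- drill_tip (a point): Tip of the drill bit, 162 mm above the bench, over the slide's centre line 110 mm to -y of the bed's origin. Above it a handpiece 44 mm across up to 270 mm, held by an arm from the column at 212 to 248 mm.
- carriage (a joint): Carriage travel along the slide, m: 0 at the loading end, 0.17 fully home against the stop (towards the bed's -y), under the drill. It stays where it is left; about 8 N moves it. An aluminium plate, top 40 mm above the bench, 100 mm wide, from 55 mm (-y) to 165 mm (+y) of the chuck axis.
- chuck_seat (a point): Point on the chuck axis, on the chuck's flat top face, 68 mm above the bench; moves with the carriage; same axes as the bed. The blank's underside rests here. Three steel jaws, 14 mm wide and 20 mm long, stand 18 mm above this face at 120 degrees from each other; open, their inner faces are 27 mm from the axis (a 54 mm circle). They move in together.
- sleeve (a joint): Angle of the chuck sleeve, rad: 0 jaws fully open, grows clockwise seen from above; each rad moves the jaws 7.5 mm inwards. The jaws meet the blank's foot at about 0.93; with an empty chuck it turns to 1.2. It is stiff and stays where it is left (about 4 N at the knob).
- lever_knob (a point): Grip point of the chuck lever: on the axis of its upright black knob (16 mm across, from 48 to 98 mm above the bench), this point 83 mm above the bench, 80 mm from the chuck axis. With jaws open it points to the robot's side (158 degrees from the bed's x axis, counter-clockwise), and swings clockwise from there towards the bed's +y.
- push_handle (a point): Grip point of the carriage's upright black push handle (26 mm across, from 40 to 98 mm above the bench), on its axis 80 mm above the bench, 145 mm from the chuck axis towards the bed's +y. Moves with the carriage.
- lock (a joint): Angle of the lock lever, rad: 0 unlocked, sticking out from the bed towards the robot; 1.57 locked, lying along the bed towards its -y end, against its end stop. Grows counter-clockwise seen from above. Stays where it is left (about 2 N at the knob).
- lock_knob (a point): Grip point of the lock lever: on the axis of its upright black knob (20 mm across, from 23 to 70 mm above the bench), this point 56 mm above the bench, 65 mm from the lever's upright pivot. The pivot is fixed at x -82, y +160 mm in the bed's frame.
- candlestick: Another turned brass piece, NOT the blank: thin foot disc 54 mm across and 8 mm thick, slender waist, wider cup at the top, 105 mm tall. Stands upright. Bystander. Origin at the centre of its underside.
- pliers: Bystander: pliers with black grips lying on the bench, about 155 mm long, 16 mm high. Origin under the joint.
- file: Bystander: flat steel file with a wooden handle lying on the bench, 210 mm long, 12 mm high. Origin under its middle.
- jar: Bystander: glass jar with a white cap, 68 mm across, 65 mm tall. Origin at the centre of its underside.
- tin: Bystander: low pale round tin, 80 mm across, 26 mm tall. Origin at the centre of its underside.
- cuff: Bystander: open cuff bracelet standing on its edge, 65 mm across, 25 mm tall. Origin at the centre of its underside.
- cup: Bystander: white cup, 64 mm across, 70 mm tall, with steel burs sticking up to 140 mm. Origin at the centre of its underside.
- hammer: Bystander: small hammer lying on the bench, 200 mm long. Origin under its middle.
Mind the look-alikes: they are no part of the job. What is shaped like the blank but purple or turquoise is not meant.

How it is judged (in metres and radians):
On the way, in this order (a step that is already met when the one before it is completed fails the run):
1. the blank stands in the open chuck, foot flat on the chuck face, let go (horizontal distance between blank and chuck_seat below 0.01 m and z of blank in the frame of chuck_seat between -0.004 and 0.004 m and angle between blank's own z axis and vertical below 0.08 rad and contact force between the fingers and blank below 0.1 N), for 0.2 s.
2. the lever is turned and the jaws grip the blank (value of joint sleeve above 0.92 rad and distance between blank and chuck_seat below 0.005 m and angle between blank's own z axis and vertical below 0.08 rad), for 0.2 s.
3. the carriage is home against its stop, the blank still gripped (all of step 2 and value of joint carriage above 0.167 m), for 0.2 s.
4. the lock lever lies along the bed (value of joint lock above 1.4 rad and value of joint carriage above 0.167 m), for 0.2 s.
At the end, for the whole second after the job is handed in: The blank stands upright on the chuck face (within 5 mm of the seat point, tilt under 0.08 rad), gripped by the jaws (sleeve past 0.92 rad, where they meet its foot), the carriage is within 3 mm of its stop (past 0.167 m), the lock lever is past 1.40 rad, and all is at rest (all of step 2 and all of step 4 and linear speed of blank below 0.02 m/s); the robot touches nothing.
It fails at once if a bystander is moved more than 30 mm or knocked over (distance of any of candlestick, pliers, file, jar, tin, cuff, cup, hammer from where it was at the start of the episode above 0.03 m or angle between candlestick's own z axis and vertical above 0.6 rad).
It also fails if it takes over 72 s, if anything falls off the work surface, if the arm or the gripper's body presses on something with over 40 N, if the wrist force passes 120 N, or if a joint passes its speed limit or range.

## Robot

A 6-joint arm with a two-finger parallel gripper is mounted at the origin on the work surface. World frame = base frame: x ahead of the robot, y to its left, z up, the work surface at z = 0. Lengths are in mm, angles in rad, forces in N, time in s.
With the tool pointing down it reaches from about 275 to 1000 mm from the base axis. Payload 8.4 kg.
Tool frame: the origin (TCP) lies between the finger pads; the fingertips stand 17 mm ahead of it and the grasp point (between the pads) lies 2 mm behind it; z points along the fingers, y is the line along which they close (so a half turn about z gives the same grasp; the last joint's range is limited). The gripper opens to 85 mm and grips with 20 to 120 N. Pads are 22 mm wide; open, the fingers measure 114 mm over their backs; the gripper's body (76 mm by 85 mm) begins 54 mm behind the grasp point. The pads swing forward as they close: fully open they stand 13 mm farther back than shut.
Start: joints at [1.222, 0.353, 1.633, -0, 1.155, -0.002], TCP at [212.43, 587.794, 228.181] pointing down, gripper open.
Joint ranges: [-2.63, 2.63], [-0.92, 2.1], [0.06, 2.66], [-1.3, 4.44], [0, 2.69], [-3.02, 3.02]. Speed limits (rad/s): [2.22, 2.22, 2.79, 3.14, 3.14, 3.14].

## Interface

Orientations are given as [roll, pitch, yaw] about the fixed x, y, z axes, in that order (R = Rz(yaw) Ry(pitch) Rx(roll)).
In Python, from rig import sense, grab_frame, sign_off gives the robot as it stands. The module is installed in compiled form; this text tells all that it offers.
- The arm moves only by the tool send_rows, never from a script. Its argument "moves" is a list that holds one entry, the list of rows, each a list of 7 numbers: the shift along the world's x, y, z in m, then the turn, a rotation vector about the world's x, y, z in rad, then the opening, from -1 (shut) to 1 (fully open). In form: [[[dx, dy, dz, rx, ry, rz, jaw], ...]]. A call has 1 to 10 rows; each row shifts and turns the commanded pose from where the row before left it; what a row does not reach is not made up. A row lasts 1/10 s, in which the tool goes at most 50 mm and 8.59 degrees, less where a joint would pass 70% of its speed; a pose out of reach is approached as far as the arm can. A call with a gripper value outside its range is refused whole. The fingers move at their own pace and stop on an object; "grip_force" is the grip in N (left out, the last holds). Time passes only in rows, so rows that do not move let the fingers close. It gives the time, the measured TCP pose, the force, the opening and the grip force at its end, in the units of the state.
- sense(): the state, without advancing time (a new reading comes with each control period).
- grab_frame(name): name is "side" or "top"; returns a dict with "img" (400x640x3 uint8, red, green, blue), "mtx" (3x3 intrinsics, pixels), "dist" ([k1, k2, p1, p2, k3] as OpenCV has them; the pictures are not rectified), "rvec" (rotation vector, rad) and "tvec" (3), from world to camera coordinates, as OpenCV has them. Camera axes: x right, y down, z forward; pixel columns grow to the right and rows downward; lengths in mm; the calibration is good to about 2 mm. A picture is of the moment at which its call begins. There is no depth.
- sign_off(): hands the job in; it is judged then, once.
The state is a dict: "clock": time; "qpos": joint angles; "qvel": joint speeds; "joint_efforts": joint torques, N m; "eef_pos": TCP position; "tcp_rot": TCP orientation; "contact_force": force on the tool from outside, world axes, zero at the start; "wrist_torque": the same for the moment, N m; "opening": opening from 0.0 (shut) to 1.0 (fully open); "grasp_force": force on a finger pad.
Only numpy, scipy, OpenCV 4.12 (cv2) and the standard library are available. Lean on these libraries where they do the work, as an engineer would, in place of code of your own. Each camera call takes 0.05 s, during which the arm holds its last target. There are 200 camera calls.

## Working session

There is one attempt and no reset: what is moved stays moved. The work goes in short steps, Python scripts to look and compute and a tool call to move; the robot and the scene stay as the last step left them, time stands still between calls to the robot, and variables do not carry over. Pictures are saved under pics/ and viewed, at most 10 in all, crops included, and the job is handed in when it is done.

Besides the shell and the picture viewer there is one more tool, called after "Emit:" as name(argument=value, ...) on one line, values as JSON. send_rows: Moves the arm, as the interface text tells. Its arguments: {"type":"object","properties":{"moves":{"type":"array"},"grip_force":{"type":"number"}},"required":["moves"]}

```bash
mkdir -p pics; cat > h.py <<'E'
import numpy as np, cv2
from rig import sense, grab_frame
def ray(f,uv):
    R=cv2.Rodrigues(np.array(f["rvec"],float))[0]; t=np.array(f["tvec"],float).ravel()
    n=cv2.undistortPoints(np.array([[uv]],float),np.array(f["mtx"],float),np.array(f["dist"],float)).ravel()
    d=R.T@np.array([n[0],n[1],1.]); return -R.T@t, d/np.linalg.norm(d)
def onz(f,uv,z):
    c,d=ray(f,uv); return (c+d*(z-c[2])/d[2])
def proj(f,p):
    return cv2.projectPoints(np.array(p,float).reshape(-1,1,3),np.array(f["rvec"],float),np.array(f["tvec"],float),np.array(f["mtx"],float),np.array(f["dist"],float))[0].reshape(-1,2)
def two(f1,u1,f2,u2):
    c1,d1=ray(f1,u1);c2,d2=ray(f2,u2)
    s=np.linalg.lstsq(np.stack([d1,-d2],1),c2-c1,rcond=None)[0]
    a,b=c1+s[0]*d1,c2+s[1]*d2; return (a+b)/2,np.linalg.norm(a-b)
E
python3 - <<'E'
from h import *
for n in("top","side"):
    f=grab_frame(n); cv2.imwrite(f"pics/{n}0.png",f["img"][:,:,::-1]); np.save(f"{n}0.npy",f,allow_pickle=True)
    print(n,ray(f,(320,200)))
print(sense())
E
```

```text
top (array([ 449.33936211,   29.45077974, 1589.30665731]), array([ 0.08641876, -0.03171364, -0.99575401]))
side (array([ 328.63487667, -958.49812841, 1239.2908646 ]), array([ 0.16097526,  0.64355476, -0.74828085]))
{'clock': 0.1, 'qpos': array([ 1.22159590e+00,  3.53575629e-01,  1.63406888e+00, -2.07623027e-05,
        1.15516678e+00, -2.38211352e-03]), 'qvel': array([-0.0012269 , -0.0021248 , -0.00243357,  0.00110898, -0.00170712,
       -0.00105814]), 'joint_efforts': array([ 1.59541737e-04, -6.06361985e+01, -3.42822897e+01, -2.49984362e-05,
        3.99434750e-03, -4.96746725e-05]), 'eef_pos': array([212.29227564, 587.38897936, 227.53487791]), 'tcp_rot': array([-3.14037398e+00,  1.60814404e-05,  2.79478274e+00]), 'contact_force': array([ 0.41711838,  0.16563586, -0.05336473]), 'wrist_torque': array([-0.04480001, -0.0017919 ,  0.00101355]), 'grasp_force': 0.0, 'opening': 0.9988287997389493}
```

View pics/top0.png

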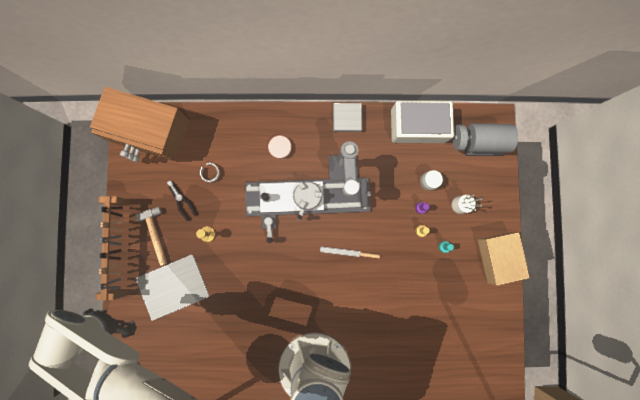

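View pics/side0.png

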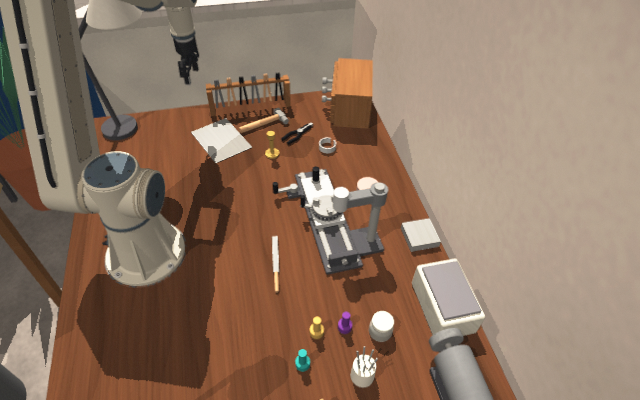

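Top view: the brass pieces are at (206,234) and (422,231). The purple look-alike is at (423,208) and the turquoise at (446,247). In the side view, (271,145) is slender with a cup, so it is the candlestick. (317,328) has a thick foot and straight shank, so it is the blank. I'll confirm this in a crop and measure the slide at the same time.

```bash
python3 - <<'E'
from h import *
T=np.load("top0.npy",allow_pickle=True).item();S=np.load("side0.npy",allow_pickle=True).item()
def crop(f,x,y,w,h,k): return cv2.resize(f["img"][y:y+h,x:x+w,::-1],(w*k,h*k),interpolation=cv2.INTER_CUBIC)
a=np.zeros((600,800,3),np.uint8)
a[:300,:560]=crop(T,238,135,140,75,4)
a[300:,:400]=crop(S,260,160,133,100,3)[:300,:399].shape and cv2.resize(S["img"][160:260,260:393,::-1],(400,300),interpolation=cv2.INTER_CUBIC)
a[300:,400:]=cv2.resize(S["img"][290:380,275:395,::-1],(400,300),interpolation=cv2.INTER_CUBIC)
a[:300,560:]=cv2.resize(S["img"][120:170,251:291,::-1],(240,300),interpolation=cv2.INTER_CUBIC)
cv2.imwrite("pics/c1.png",a)
# brass masks
for n,f in(("top",T),("side",S)):
    hsv=cv2.cvtColor(f["img"],cv2.COLOR_RGB2HSV)
    m=cv2.inRange(hsv,(18,120,110),(34,255,255))
    k,l,st,c=cv2.connectedComponentsWithStats(m)
    for i in range(1,k):
        if st[i,4]>25 : print(n,st[i],c[i].round(1), onz(f,c[i],11).round(0))
# bed dark outline in top: rows/cols profile
g=cv2.cvtColor(T["img"],cv2.COLOR_RGB2HSV)
m=((g[...,1]<70)).astype(np.uint8)[160:225,235:385]
m=cv2.morphologyEx(m,cv2.MORPH_OPEN,np.ones((3,3)))
k,l,st,c=cv2.connectedComponentsWithStats(m)
for i in range(1,k):
    if st[i,4]>100: print(st[i]+[235,160,0,0,0])
E
```

```text
top [416 225  13  12  89] [421.6 230.2] [ 478. -380.   11.]
top [196 226  19  16 200] [205.9 233.5] [468. 381.  11.]
side [267 131   8   9  57] [270.5 134.7] [475. 477.  11.]
side [265 141  14  18 134] [271.6 151.3] [465. 380.  11.]
side [310 316  14  23 231] [316.3 328. ] [ 477. -371.   11.]
[ 245  160  126   65 4915]
```

View pics/c1.png

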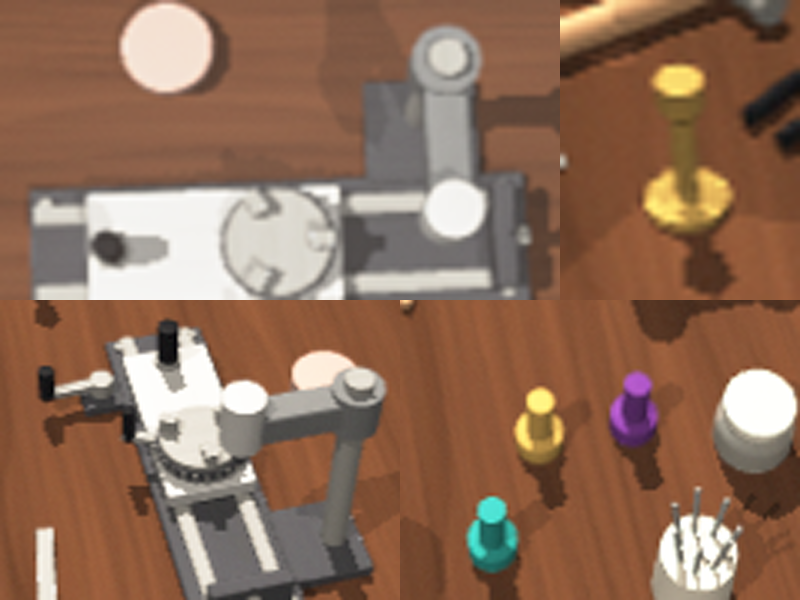

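The crop confirms it. The brass piece at side (316,328) has a thick foot and straight shank, so it is the blank. The one at side (271,145) is the candlestick, with a thin disc and a cup. Next I fit the bed pose from tops of known height.

```bash
python3 - <<'E'
from h import *
T=np.load("top0.npy",allow_pickle=True).item();S=np.load("side0.npy",allow_pickle=True).item()
for n,f,(x0,y0,x1,y1) in(("top",T,(238,160,330,250)),("side",S,(260,150,340,230))):
    v=f["img"].max(2)[y0:y1,x0:x1]
    k,l,st,c=cv2.connectedComponentsWithStats((v<55).astype(np.uint8))
    for i in range(1,k):
        if st[i,4]>7: print(n,st[i]+[x0,y0,0,0,0],(c[i]+[x0,y0]).round(1))
B=np.array([[0,-110,270],[115,-110,266],[0,205,98]],float)
def fit(P,B):
    a=B[:,:2]-B[:,:2].mean(0);b=P-P.mean(0)
    th=np.arctan2((a[:,0]*b[:,1]-a[:,1]*b[:,0]).sum(),(a*b).sum())
    R=np.array([[np.cos(th),-np.sin(th)],[np.sin(th),np.cos(th)]]);t=P.mean(0)-R@B[:,:2].mean(0)
    print("fit",t.round(1),th.round(4),"res",(P-B[:,:2]@R.T-t).round(1).tolist());return R,t
for f,px in((T,[(351.4,187.1),(349.4,148.9),(264.4,196.2)]),(S,[(341.5,190.5),(379.5,186.5),(315.7,168.8)])):
    P=np.array([onz(f,u,z)[:2] for u,z in zip(px,B[:,2])]);print(P.round(1).tolist());fit(P,B)
print("blank side top",onz(S,(316.7,319.6),75),"foot centroid cols",onz(S,(316.5,331.5),14))
m=T["img"][220:242,408:436];hsv=cv2.cvtColor(m,cv2.COLOR_RGB2HSV);print(hsv[...,2])
E
```

```text
side [313 167   6  14  73] [315.6 174.1]
side [273 182   5  12  45] [275.2 187.8]
side [289 195  17  12  57] [300.4 199.4]
[[602.1, -105.9], [718.0, -101.7], [591.7, 167.6]]
fit [598.7 -10.7] 0.0631 res [[-3.5, 14.6], [-2.4, 11.6], [6.0, -26.2]]
[[604.4, -102.0], [716.2, -104.9], [591.0, 166.8]]
fit [598.6 -10.7] 0.0609 res [[-0.9, 18.5], [-3.9, 8.6], [4.9, -27.1]]
blank side top [ 475.95579836 -377.87126773   75.        ] foot centroid cols [ 475.33924072 -382.96465892   14.        ]
[[141 143 142 140 126 123 122 123 124 124 133 140 141 141 141 140 141 140
  140 139 141 140 140 139 140 141 140 140]
 [143 143 143 142 133 125 122 123 123 123 125 140 141 141 141 141 140 140
  141 141 141 140 141 140 140 141 139 140]
 [141 142 141 141 140 126 124 123 123 123 123 131 131 138 139 138 138 138
  138 138 137 137 137 137 136 134 134 135]
 [140 140 139 141 140 131 123 122 123 122 120 119 118 126 126 132 133 133
  133 134 135 134 134 134 132 129 130 130]
 [137 138 138 138 138 136 122 119 119 118 118 119 125 132 120 127 135 131
  131 134 133 134 134 135 134 133 133 133]
 [134 134 133 134 134 134
[... 1264 characters left out ...]
140 140 140 140 140 140 139 140 139 139 147 175 216 230 230 224 174 152
  140 139 141 142 142 142 142 141 140 131]
 [141 142 143 143 142 143 142 142 142 141 140 142 147 150 150 149 141 140
  141 142 141 142 142 142 142 142 142 137]
 [141 142 143 142 142 142 141 141 143 142 141 141 140 139 137 137 137 139
  139 138 139 139 138 137 138 138 138 134]
 [137 137 138 138 138 138 137 137 137 138 137 137 137 137 134 135 135 134
  135 136 135 134 135 134 134 135 135 132]
 [135 134 135 134 135 135 136 135 135 135 135 135 135 135 135 134 135 135
  135 135 134 136 135 135 136 136 136 138]
 [136 135 136 135 135 136 136 135 136 136 135 135 136 136 137 136 135 135
  137 138 137 138 137 137 138 139 139 140]]
```

The carriage evidently starts about 43 mm along, since the handle to drill spacing is 272 mm rather than 315. The blank is near (476,-380). I'm setting off now.

Emit:
send_rows(moves=[[[0.012,-0.044,0,0,0,0.035,1],[0.012,-0.044,0,0,0,0.035,1],[0.012,-0.044,0,0,0,0.035,1],[0.012,-0.044,0,0,0,0.035,1],[0.012,-0.044,0,0,0,0.035,1],[0.012,-0.044,0,0,0,0.035,1],[0.012,-0.044,0,0,0,0.035,1],[0.012,-0.044,0,0,0,0.035,1],[0.012,-0.044,0,0,0,0.035,1],[0.012,-0.044,0,0,0,0.032,1]]])

```text
clock: 1.1
eef_pos: [332.3, 146.1, 228.2]
tcp_rot: [3.142, 0.0, -3.139]
contact_force: [0.9, 0.3, -0.0]
opening: 1.001
grasp_force: 0.0
```

Emit:
send_rows(moves=[[[0.012,-0.044,0,0,0,0,1],[0.012,-0.044,0,0,0,0,1],[0.012,-0.044,0,0,0,0,1],[0.012,-0.044,0,0,0,0,1],[0.012,-0.044,0,0,0,0,1],[0.012,-0.044,0,0,0,0,1],[0.012,-0.044,0,0,0,0,1],[0.012,-0.044,0,0,0,0,1],[0.012,-0.044,0,0,0,0,1],[0.012,-0.044,0,0,0,0,1]]])

```text
clock: 2.1
eef_pos: [452.3, -294.2, 227.9]
tcp_rot: [3.141, -0.0, 3.141]
contact_force: [1.8, -0.3, -0.3]
opening: 1.001
grasp_force: 0.0
```

```bash
python3 - <<'E'
from h import *
T=np.load("top0.npy",allow_pickle=True).item();S=np.load("side0.npy",allow_pickle=True).item()
print("blank top",onz(T,(425.7,230.4),75).round(1),two(T,(425.7,230.4),S,(316.7,319.6)))
print("foot left edge z22",onz(T,(416.0,230.6),18).round(1))
print("chuck disc",onz(T,(307.6,195.4),68).round(1))
print("lock knob side z70",onz(S,(275.2,183.2),70).round(1),"lever knob z98",onz(S,(302.6,198.3),98).round(1))
print("pred lock px",proj(T,[[444.4,159.5,70]]),proj(S,[[444.4,159.5,70]]),"lever",proj(T,[[522.3,49,98]]),proj(S,[[522.3,49,98]]))
s=sense();print(s["clock"],s["eef_pos"],s["tcp_rot"],s["qpos"])
E
```

```text
blank top [ 476.6 -377.6   75. ] (array([ 476.31242377, -377.66191471,   74.51352615]), np.float64(0.592727740764037))
foot left edge z22 [ 477.1 -358.3   18. ]
chuck disc [597.2  23.2  68. ]
lock knob side z70 [446. 153.  70.] lever knob z98 [520.1  41.6  98. ]
pred lock px [[267.27501211 240.46734807]] [[274.44452946 181.93252943]] lever [[299.9193306 216.9386264]] [[302.81249466 196.54076357]]
2.1 [ 452.32886361 -294.16955328  227.86946387] [ 3.14126293e+00 -3.19089362e-04  3.14132266e+00] [-5.79462211e-01  2.21081965e-01  1.81630212e+00  1.13387831e-04
  1.10465609e+00 -2.15003947e+00]
```

Emit:
send_rows(moves=[[[0.012,-0.042,0,0,0,0,1],[0.012,-0.042,0,0,0,0,1],[0,0,-0.04,0,0,0,1],[0,0,-0.04,0,0,0,1],[0,0,-0.04,0,0,0,1],[0,0,-0.03,0,0,0,1],[0,0,-0.026,0,0,0,1],[0,0,0,0,0,0,1],[0,0,0,0,0,0,0.2],[0,0,0,0,0,0,-0.2]]], grip_force=30)

```text
clock: 3.1
eef_pos: [477.3, -376.9, 53.7]
tcp_rot: [-3.14, 0.002, -3.141]
contact_force: [0.2, -0.1, -0.5]
opening: 0.688
grasp_force: 0.0
```

Emit:
send_rows(moves=[[[0,0,0,0,0,0,-1],[0,0,0,0,0,0,-1],[0,0,0,0,0,0,-1],[0,0,0,0,0,0,-1],[0,0,0,0,0,0,-1]]])

```text
clock: 3.6
eef_pos: [477.2, -377.1, 53.3]
tcp_rot: [-3.14, 0.002, -3.141]
contact_force: [0.4, -3.0, 6.3]
opening: 0.24
grasp_force: 29.3
```

```bash
python3 - <<'E'
from h import *
s=sense();print(s["clock"],s["eef_pos"],s["tcp_rot"],s["opening"],s["grasp_force"],s["contact_force"])
a=[]
for n,p in(("side",[476,-378,60]),("top",[476,-378,60])):
    f=grab_frame(n);u,v=proj(f,[p])[0].astype(int)
    a.append(cv2.resize(f["img"][v-40:v+40,u-40:u+40,::-1],(400,400),interpolation=cv2.INTER_CUBIC))
cv2.imwrite("pics/g1.png",np.hstack(a))
E
```

```text
3.6 [ 477.2061597  -377.08990773   53.25584775] [-3.13986049e+00  1.72291434e-03 -3.14128663e+00] 0.23975215673789413 29.33902144432068 [ 0.43679897 -2.97145484  6.28170646]
```

View pics/g1.png

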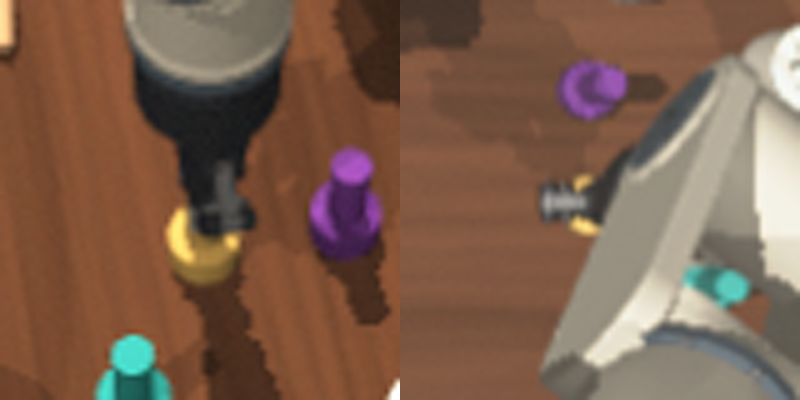

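The blank is gripped on its shank, standing straight, with its axis centred under the fingers. I'll lift it and carry it round on the robot's side of the drill.

Emit:
send_rows(moves=[[[0,0,0.02,0,0,0,-1],[0,0,0.04,0,0,0,-1],[0,0,0.04,0,0,0,-1],[0,0,0.03,0,0,0,-1],[0,0.04,0,0,0,0,-1],[0,0.04,0,0,0,0,-1],[0,0.04,0,0,0,0,-1],[0,0.04,0,0,0,0,-1],[0,0.04,0,0,0,0,-1],[0,0.04,0,0,0,0,-1]]], grip_force=40)

```text
clock: 4.7
eef_pos: [475.5, -134.4, 181.8]
tcp_rot: [3.141, -0.001, 3.141]
contact_force: [0.2, 0.5, -2.7]
opening: 0.232
grasp_force: 39.7
```

Emit:
send_rows(moves=[[[0,0.04,0,0,0,0,-1],[0,0.04,0,0,0,0,-1],[0,0.04,0,0,0,0,-1],[0.02,0.04,0,0,0,0,-1],[0.03,0,0,0,0,0,-1],[0.03,0,0,0,0,0,-1],[0.025,0,0,0,0,0,-1],[0.015,0,0,0,0,0,-1],[0,0,0,0,0,0,-1],[0,0,0,0,0,0,-1]]])

```text
clock: 5.7
eef_pos: [595.3, 23.8, 181.3]
tcp_rot: [3.142, -0.002, -3.141]
contact_force: [-0.2, -0.9, -4.3]
opening: 0.228
grasp_force: 40.0
```

```bash
python3 - <<'E'
from h import *
s=sense();p=s["eef_pos"];print(s["clock"],p,s["tcp_rot"],s["opening"],s["grasp_force"],s["contact_force"])
a=[]
f=grab_frame("side");u,v=proj(f,[[597,22,110]])[0].astype(int)
a=cv2.resize(f["img"][v-40:v+40,u-50:u+50,::-1],(750,600),interpolation=cv2.INTER_CUBIC)
off=np.array([u-50,v-40])
for q in([597.4,22.7,68],[p[0],p[1],p[2]-53.3],[p[0],p[1],p[2]-31]):
    x=((proj(f,[q])[0]-off+.5)*7.5).astype(int);cv2.circle(a,tuple(map(int,x)),4,(0,0,255),-1)
cv2.imwrite("pics/p1.png",a)
E
```

```text
5.7 [595.25190376  23.82037569 181.33402971] [ 3.14155853e+00 -2.38308115e-03 -3.14145899e+00] 0.2284455078274481 39.9812650680542 [-0.16084119 -0.8657212  -4.28355159]
```

View pics/p1.png

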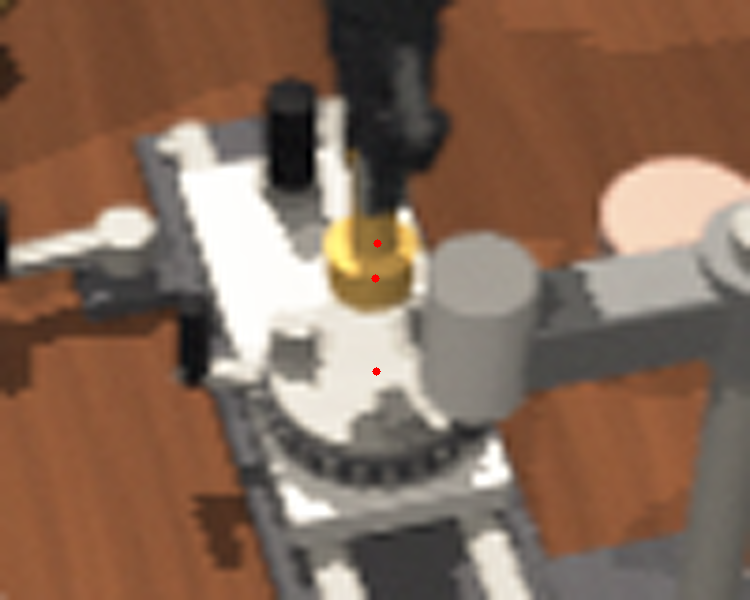

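The blank hangs above the open chuck: foot at about (369,265), the projected seat point at (376,371). I'm shifting +3 mm in x and lowering.

Emit:
send_rows(moves=[[[0.003,-0.001,0,0,0,0,-1],[0,0,-0.015,0,0,0,-1],[0,0,-0.015,0,0,0,-1],[0,0,-0.012,0,0,0,-1],[0,0,-0.008,0,0,0,-1],[0,0,-0.005,0,0,0,-1],[0,0,-0.002,0,0,0,-1],[0,0,0,0,0,0,-1],[0,0,0,0,0,0,-1]]])

```text
clock: 6.65
eef_pos: [599.8, 22.8, 125.6]
tcp_rot: [3.142, 0.001, -3.141]
contact_force: [0.1, 0.6, -2.2]
opening: 0.226
grasp_force: 40.0
```

Emit:
send_rows(moves=[[[-0.001,0,-0.002,0,0,0,-1],[0,0,-0.001,0,0,0,-1],[0,0,0,0,0,0,-1]]])

```text
clock: 6.95
eef_pos: [598.4, 22.8, 122.2]
tcp_rot: [-3.142, 0.0, -3.141]
contact_force: [0.8, 0.0, -3.6]
opening: 0.228
grasp_force: 40.0
```

Emit:
send_rows(moves=[[[0,0,-0.001,0,0,0,-1],[0,0,0,0,0,0,-1],[0,0,0,0,0,0,-1]]])

```text
clock: 7.25
eef_pos: [598.6, 22.8, 121.4]
tcp_rot: [-3.142, 0.0, -3.141]
contact_force: [-0.4, 0.3, -1.0]
opening: 0.232
grasp_force: 40.2
```

Emit:
send_rows(moves=[[[0,0,-0.0005,0,0,0,-1],[0,0,0,0,0,0,-0.4],[0,0,0,0,0,0,0],[0,0,0,0,0,0,0.4],[0,0,0,0,0,0,0.4],[0,0,0,0,0,0,0.4]]])

```text
clock: 7.85
eef_pos: [598.4, 22.8, 120.7]
tcp_rot: [3.142, -0.0, -3.141]
contact_force: [0.2, 0.1, -0.3]
opening: 0.698
grasp_force: 0.0
```

Emit:
send_rows(moves=[[[0,0,0.03,0,0,0,0.4],[0,0,0.04,0,0,0,0.4],[0,0,0.03,0,0,0,0.4],[-0.03,0.01,0,0,0,-0.1,0.4],[-0.04,0.01,0,0,0,-0.1,0.4],[-0.04,0.01,0,0,0,-0.14,0.4],[0,0,0,0,0,0,0.4]]])

```text
clock: 8.55
eef_pos: [483.5, 53.4, 220.2]
tcp_rot: [-3.14, -0.004, 2.798]
contact_force: [-0.5, -0.1, 0.7]
opening: 0.699
grasp_force: 0.0
```

```bash
python3 - <<'E'
from h import *
s=sense();p=s["eef_pos"];print(s["clock"],p,s["tcp_rot"],s["opening"],s["contact_force"])
f=grab_frame("side");u,v=proj(f,[[597,22,110]])[0].astype(int)
a=cv2.resize(f["img"][v-40:v+40,u-50:u+50,::-1],(750,600),interpolation=cv2.INTER_CUBIC)
off=np.array([u-50,v-40])
for q in([597.4,22.7,143],[597.4,22.7,90],[522.3,49,98],[522.3,49,83]):
    x=((proj(f,[q])[0]-off+.5)*7.5).astype(int);cv2.circle(a,tuple(map(int,x)),4,(0,0,255),-1)
cv2.imwrite("pics/p2.png",a)
E
```

```text
8.55 [483.47029651  53.36537686 220.1699561 ] [-3.14033646 -0.00357858  2.79795238] 0.6985386278804051 [-0.4875064  -0.12030475  0.73332544]
```

View pics/p2.png

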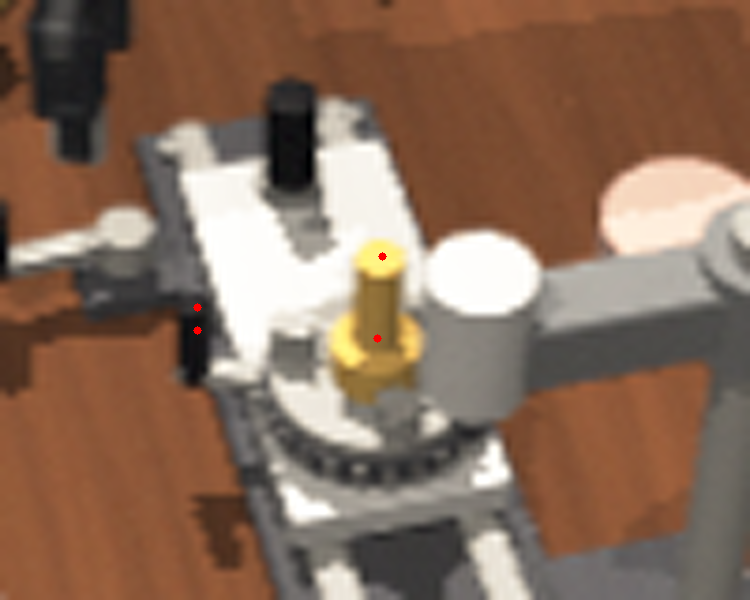

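The blank stands upright in the open chuck: top at (380,258) against a predicted (382,256). The lever knob top at about (195,309) matches its prediction (197,308). I'll grip the knob next.

Emit:
send_rows(moves=[[[0.0385,-0.005,0,0,0,0,0.4],[0,0,-0.04,0,0,0,0.4],[0,0,-0.04,0,0,0,0.4],[0,0,-0.03,0,0,0,0.4],[0,0,-0.02,0,0,0,0.4],[0,0,-0.009,0,0,0,0.4],[0,0,0,0,0,0,-0.3],[0,0,0,0,0,0,-1],[0,0,0,0,0,0,-1],[0,0,0,0,0,0,-1]]], grip_force=25)

```text
clock: 9.6
eef_pos: [528.6, 48.1, 83.1]
tcp_rot: [3.14, 0.003, 2.802]
contact_force: [2.0, 3.1, 1.5]
opening: 0.173
grasp_force: 24.5
```

Emit:
send_rows(moves=[[[0,0,0,0,0,0,-1],[0,0,0,0,0,0,-1]]])

```text
clock: 9.8
eef_pos: [528.5, 48.1, 82.9]
tcp_rot: [3.14, 0.003, 2.802]
contact_force: [3.0, 2.9, 7.6]
opening: 0.171
grasp_force: 25.0
```

```bash
python3 - <<'E'
import numpy as np
c=np.array([597.4,22.7]);p=np.array([528.5,48.1]);a=np.arctan2(*(p-c)[::-1]);r=np.hypot(*(p-c))
P=[c+r*np.array([np.cos(a-.08*i),np.sin(a-.08*i)]) for i in range(15)]
print(r,a,np.diff(P,axis=0).round(2).tolist())
E
```

```text
73.43275835756135 2.7884005037103377 [[2.25, 5.42], [2.68, 5.23], [3.09, 5.0], [3.48, 4.73], [3.84, 4.44], [4.19, 4.12], [4.5, 3.77], [4.79, 3.4], [5.04, 3.01], [5.27, 2.59], [5.46, 2.17], [5.61, 1.72], [5.73, 1.27], [5.82, 0.81]]
```

Emit:
send_rows(moves=[[[0.0022,0.0054,0,0,0,-0.08,-1],[0.0027,0.0052,0,0,0,-0.08,-1],[0.0031,0.005,0,0,0,-0.08,-1],[0.0035,0.0047,0,0,0,-0.08,-1],[0.0038,0.0044,0,0,0,-0.08,-1],[0.0042,0.0041,0,0,0,-0.08,-1],[0.0045,0.0038,0,0,0,-0.08,-1],[0.0048,0.0034,0,0,0,-0.08,-1],[0.005,0.003,0,0,0,-0.08,-1],[0.0053,0.0026,0,0,0,-0.08,-1]]])

```text
clock: 10.8
eef_pos: [565.6, 89.8, 82.8]
tcp_rot: [-3.141, -0.001, 1.999]
contact_force: [-4.3, 2.0, 12.9]
opening: 0.168
grasp_force: 25.6
```

Emit:
send_rows(moves=[[[0.0055,0.0022,0,0,0,-0.08,-1],[0,0,0,0,0,0,-1],[0,0,0,0,0,0,-1]]])

```text
clock: 11.1
eef_pos: [572.1, 92.7, 82.9]
tcp_rot: [3.14, -0.001, 1.922]
contact_force: [-0.4, 7.3, 9.5]
opening: 0.17
grasp_force: 25.3
```

Emit:
send_rows(moves=[[[0.0055,0.0017,0,0,0,-0.08,-1],[0,0,0,0,0,0,-1],[0,0,0,0,0,0,-1]]])

```text
clock: 11.4
eef_pos: [577.5, 94.4, 82.9]
tcp_rot: [3.14, -0.001, 1.842]
contact_force: [-0.9, 7.4, 10.7]
opening: 0.17
grasp_force: 25.3
```

Emit:
send_rows(moves=[[[0.003,0.0007,0,0,0,-0.04,-1],[0,0,0,0,0,0,-1],[0,0,0,0,0,0,-1]]])

```text
clock: 11.7
eef_pos: [580.0, 95.1, 82.9]
tcp_rot: [3.141, -0.001, 1.802]
contact_force: [-3.8, 6.6, 11.1]
opening: 0.169
grasp_force: 25.4
```

Emit:
send_rows(moves=[[[0.003,0.0006,0,0,0,-0.04,-1],[0,0,0,0,0,0,-1],[0,0,0,0,0,0,-1]]])

```text
clock: 12.0
eef_pos: [582.4, 95.7, 82.9]
tcp_rot: [-3.141, -0.001, 1.762]
contact_force: [-6.4, 7.4, 13.1]
opening: 0.169
grasp_force: 25.6
```

Emit:
send_rows(moves=[[[0.003,0.0005,0,0,0,-0.03,-1],[0,0,0,0,0,0,-1],[0,0,0,0,0,0,-1]]])

```text
clock: 12.3
eef_pos: [584.1, 95.7, 82.7]
tcp_rot: [-3.138, -0.001, 1.732]
contact_force: [-9.6, 3.9, 15.7]
opening: 0.176
grasp_force: 26.0
```

```bash
python3 - <<'E'
from h import *
s=sense();p=s["eef_pos"];print(s["clock"],p,s["tcp_rot"],s["opening"],s["contact_force"])
f=grab_frame("side");u,v=proj(f,[[597,22,110]])[0].astype(int)
a=cv2.resize(f["img"][v-40:v+40,u-50:u+50,::-1],(750,600),interpolation=cv2.INTER_CUBIC)
cv2.imwrite("pics/p3.png",a)
E
```

```text
12.3 [584.09005317  95.72593637  82.685264  ] [-3.13813613e+00 -1.25035773e-03  1.73156192e+00] 0.17645411444072895 [-9.5728508   3.85275037 15.67938828]
```

View pics/p3.png

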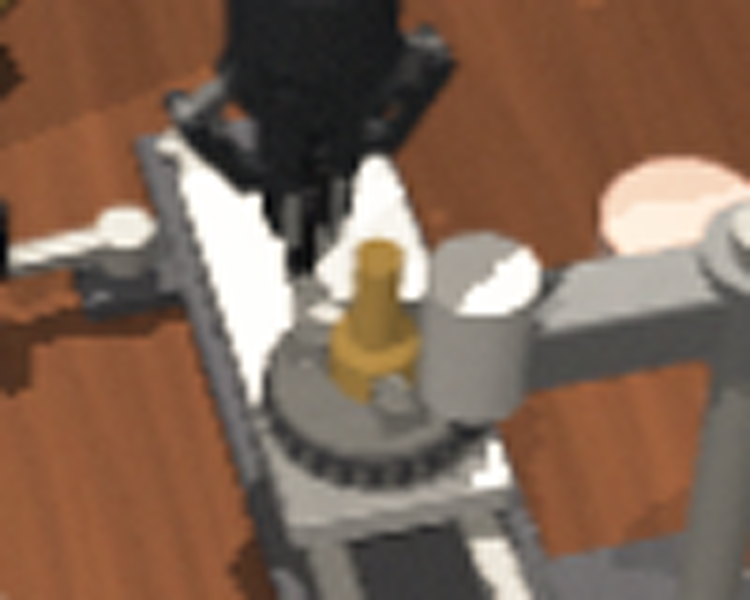

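The jaws are against the foot, with the blank upright, its top at (378,250). One more nudge for a firm grip, then release.

Emit:
send_rows(moves=[[[0.003,0.0005,0,0,0,-0.02,-1],[0.002,0.0003,0,0,0,-0.01,-1],[0,0,0,0,0,0,-1],[0,0,0,0,0,0,-1]]])

```text
clock: 12.75
eef_pos: [587.2, 96.3, 82.6]
tcp_rot: [-3.134, -0.001, 1.701]
contact_force: [-15.2, 4.7, 22.8]
opening: 0.172
grasp_force: 26.7
```

Emit:
send_rows(moves=[[[0.001,0,0,0,0,-0.01,-1],[0,0,0,0,0,0,-1],[0,0,0,0,0,0,-1]]])

```text
clock: 13.05
eef_pos: [587.6, 96.4, 82.5]
tcp_rot: [-3.133, -0.001, 1.691]
contact_force: [-17.0, 3.8, 23.3]
opening: 0.171
grasp_force: 26.8
```

Emit:
send_rows(moves=[[[0,0,0,0,0,0,-0.5],[0,0,0,0,0,0,0.3],[0,0,0,0,0,0,0.3],[0,0,0,0,0,0,0.3],[0,0,0.02,0,0,0,0.3],[0,0,0.03,0,0,0,0.3],[0,0,0.02,0,0,0,0.3],[0,0.03,0,0,0,-0.077,0.3],[0,0.04,0,0,0,0,0.3],[0,0,0,0,0,0,0.3]]])

```text
clock: 14.05
eef_pos: [592.5, 169.4, 152.1]
tcp_rot: [3.14, -0.002, 1.617]
contact_force: [-0.0, -0.6, 0.6]
opening: 0.651
grasp_force: 0.0
```

```bash
python3 - <<'E'
from h import *
s=sense();p=s["eef_pos"];print(s["clock"],p,s["tcp_rot"],s["opening"],s["contact_force"])
f=grab_frame("side");u,v=proj(f,[[597,22,110]])[0].astype(int)
a=cv2.resize(f["img"][v-40:v+40,u-50:u+50,::-1],(750,600),interpolation=cv2.INTER_CUBIC)
off=np.array([u-50,v-40])
R=lambda t:np.array([597.4+80*np.cos(t),22.7+80*np.sin(t),98])
for q in([591.5,167.2,98],R(2.801-.93),R(2.801-1.0),[597.4,22.7,143]):
    x=((proj(f,[q])[0]-off+.5)*7.5).astype(int);cv2.circle(a,tuple(map(int,x)),3,(0,0,255),-1)
cv2.imwrite("pics/p4.png",a)
E
```

```text
14.05 [592.46914437 169.4217853  152.08745405] [ 3.14014536e+00 -1.51749669e-03  1.61683000e+00] 0.6505941295431399 [-0.04156304 -0.62124751  0.55310185]
```

View pics/p4.png

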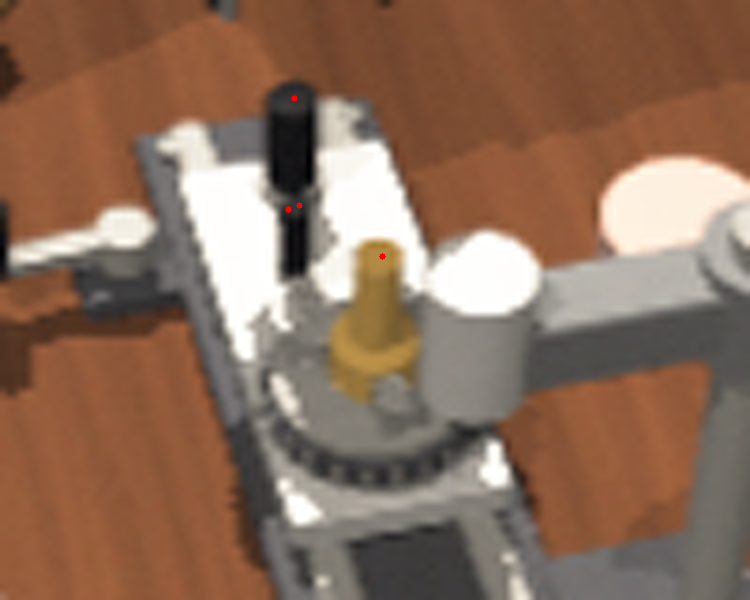

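The lever knob now sits at about (295,205), which puts the sleeve near 0.96, and the blank is upright. The gripper is above the push handle, so I'll descend and grip it.

Emit:
send_rows(moves=[[[0,-0.002,-0.03,0,0,0,0.3],[0,0,-0.03,0,0,0,0.3],[0,0,-0.014,0,0,0,0.3],[0,0,0,0,0,0,-0.2],[0,0,0,0,0,0,-1],[0,0,0,0,0,0,-1],[0,0,0,0,0,0,-1]]], grip_force=40)

```text
clock: 14.8
eef_pos: [593.6, 163.6, 78.6]
tcp_rot: [3.139, 0.0, 1.615]
contact_force: [5.7, -1.7, -9.3]
opening: 0.288
grasp_force: 40.2
```

Emit:
send_rows(moves=[[[0.0004,-0.008,0,0,0,0,-1],[0.0006,-0.015,0,0,0,0,-1],[0.0006,-0.015,0,0,0,0,-1],[0.0006,-0.015,0,0,0,0,-1],[0.0006,-0.015,0,0,0,0,-1],[0.0006,-0.015,0,0,0,0,-1],[0.0006,-0.015,0,0,0,0,-1],[0.0006,-0.012,0,0,0,0,-1],[0.0004,-0.008,0,0,0,0,-1],[0,0,0,0,0,0,-1]]])

```text
clock: 15.8
eef_pos: [598.1, 45.3, 78.6]
tcp_rot: [3.139, -0.0, 1.614]
contact_force: [4.5, -2.9, -7.0]
opening: 0.287
grasp_force: 40.4
```

Emit:
send_rows(moves=[[[0.0002,-0.004,0,0,0,0,-1],[0.0002,-0.004,0,0,0,0,-1],[0,0,0,0,0,0,-1],[0,0,0,0,0,0,-1]]])

```text
clock: 16.2
eef_pos: [598.3, 38.5, 78.6]
tcp_rot: [3.14, -0.001, 1.615]
contact_force: [3.4, 4.4, -4.0]
opening: 0.28
grasp_force: 40.7
```

Emit:
send_rows(moves=[[[0,-0.002,0,0,0,0,-1],[0,0,0,0,0,0,-1],[0,0,0,0,0,0,-1]]])

```text
clock: 16.5
eef_pos: [598.4, 36.7, 78.6]
tcp_rot: [3.139, -0.001, 1.615]
contact_force: [3.1, 5.3, -3.5]
opening: 0.283
grasp_force: 40.8
```

Emit:
send_rows(moves=[[[0,-0.003,0,0,0,0,-1],[0,0,0,0,0,0,-1],[0,0,0,0,0,0,-1]]])

```text
clock: 16.8
eef_pos: [598.5, 33.7, 78.6]
tcp_rot: [3.139, -0.001, 1.615]
contact_force: [3.5, 5.2, -3.6]
opening: 0.287
grasp_force: 40.8
```

Emit:
send_rows(moves=[[[0,-0.003,0,0,0,0,-1],[0,0,0,0,0,0,-1],[0,0,0,0,0,0,-1]]])

```text
clock: 17.1
eef_pos: [598.5, 33.5, 78.6]
tcp_rot: [3.139, -0.005, 1.614]
contact_force: [3.0, 21.0, -5.5]
opening: 0.283
grasp_force: 40.7
```

The carriage is home: 21 N against the stop at y=33.5, after 130 mm of travel. I'll release, rise and head to the lock lever, turning the wrist by -1.57.

Emit:
send_rows(moves=[[[0,0,0,0,0,0,-0.3],[0,0,0,0,0,0,0.3],[0,0,0,0,0,0,0.3],[0,0,0,0,0,0,0.3],[0,0,0.03,0,0,0,0.3],[0,0,0.04,0,0,0,0.3],[0,0,0.03,0,0,-0.13,0.3],[-0.02,0.02,0,0,0,-0.14,0.3],[-0.03,0.03,0,0,0,-0.14,0.3],[-0.03,0.03,0,0,0,-0.14,0.3]]])

```text
clock: 18.1
eef_pos: [516.7, 110.0, 178.0]
tcp_rot: [3.141, -0.0, 1.057]
contact_force: [-0.2, 0.7, 0.3]
opening: 0.649
grasp_force: 0.0
```

Emit:
send_rows(moves=[[[-0.03,0.03,0,0,0,-0.14,0.3],[-0.03,0.01,0,0,0,-0.14,0.3],[-0.01,0,0,0,0,-0.14,0.3],[0,0,0,0,0,-0.14,0.3],[0,0,0,0,0,-0.14,0.3],[0,0,0,0,0,-0.14,0.3],[0,0,0,0,0,-0.14,0.3],[0,0,0,0,0,-0.04,0.3],[0,0,0,0,0,0,0.3]]])

```text
clock: 19.0
eef_pos: [447.4, 149.6, 177.8]
tcp_rot: [3.141, -0.0, 0.044]
contact_force: [-0.2, 0.3, 0.2]
opening: 0.649
grasp_force: 0.0
```

```bash
python3 - <<'E'
from h import *
s=sense();p=s["eef_pos"];print(s["clock"],p,s["tcp_rot"],s["opening"],s["contact_force"])
f=grab_frame("side")
a=[]
u,v=274,190
A=cv2.resize(f["img"][v-20:v+20,u-20:u+60,::-1],(800,400),interpolation=cv2.INTER_CUBIC)
for q in([444.4,159.5,70],[444.4,159.5,40],[509.3,162.3,35]):
    x=((proj(f,[q])[0]-[u-20,v-20]+.5)*10).astype(int);cv2.circle(A,tuple(map(int,x)),3,(0,0,255),-1)
g=np.load("top0.npy",allow_pickle=True).item()
B=cv2.resize(g["img"][220:245,250:300,::-1],(400,200),interpolation=cv2.INTER_CUBIC)
for q in([444.4,159.5,70],[509.3,162.3,35]):
    x=((proj(g,[q])[0]-[250,220]+.5)*8).astype(int);cv2.circle(B,tuple(map(int,x)),3,(0,0,255),-1)
C=cv2.resize(f["img"][165:225,300:420,::-1],(400,200),interpolation=cv2.INTER_CUBIC)
cv2.imwrite("pics/l1.png",np.vstack([A,np.hstack([B,C])]))
E
```

```text
19.0 [447.4485032  149.61020982 177.8128448 ] [ 3.14143983e+00 -1.42556279e-04  4.40425124e-02] 0.6492492569178647 [-0.24122485  0.30155842  0.15290757]
```

View pics/l1.png

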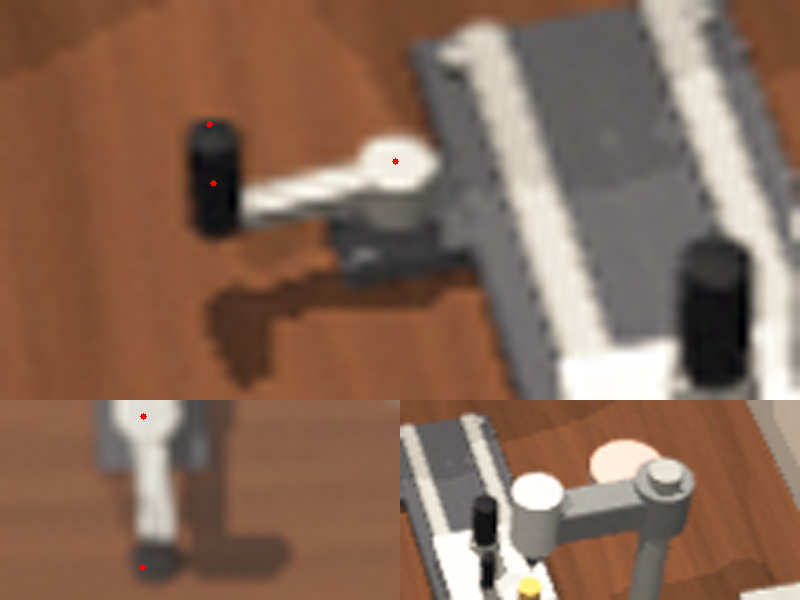

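The carriage is under the drill head. The lock knob top is at side (214,132), crop pixels, just below my prediction, which puts the knob at about (447,154). Descending on it.

Emit:
send_rows(moves=[[[0,0.005,-0.03,0,0,0,0.3],[0,0,-0.035,0,0,0,0.3],[0,0,-0.03,0,0,0,0.3],[0,0,-0.019,0,0,0,0.3],[0,0,-0.008,0,0,0,0.3],[0,0,0,0,0,0,-0.3],[0,0,0,0,0,0,-1],[0,0,0,0,0,0,-1],[0,0,0,0,0,0,-1],[0,0,0,0,0,0,-1]]], grip_force=25)

```text
clock: 20.05
eef_pos: [448.1, 155.1, 56.6]
tcp_rot: [-3.141, -0.002, 0.045]
contact_force: [-0.4, -0.7, 7.1]
opening: 0.218
grasp_force: 24.7
```

```bash
python3 - <<'E'
from h import *
s=sense();print(s["eef_pos"],s["tcp_rot"],s["opening"],s["grasp_force"],s["contact_force"])
c=np.array([509.8,161.5]);p=s["eef_pos"][:2];a=np.arctan2(*(p-c)[::-1]);r=np.hypot(*(p-c))
P=[c+r*np.array([np.cos(a+.1*i),np.sin(a+.1*i)]) for i in range(17)]
print(r,a,np.diff(P,axis=0).round(1).tolist())
E
```

```text
[448.14201072 155.08029415  56.63145032] [-3.14116961e+00 -1.70874823e-03  4.49110702e-02] 0.21837434967264577 24.741395115852356 [-0.44328629 -0.74864056  7.09806981]
61.991291854318284 -3.0378484685455582 [[0.9, -6.1], [1.6, -6.0], [2.1, -5.8], [2.7, -5.6], [3.3, -5.3], [3.8, -4.9], [4.2, -4.5], [4.7, -4.1], [5.1, -3.6], [5.4, -3.1], [5.7, -2.5], [5.9, -1.9], [6.1, -1.3], [6.2, -0.7], [6.2, -0.1], [6.2, 0.5]]
```

Emit:
send_rows(moves=[[[0.0009,-0.0061,0,0,0,0.1,-1],[0.0016,-0.006,0,0,0,0.1,-1],[0.0021,-0.0058,0,0,0,0.1,-1],[0.0027,-0.0056,0,0,0,0.1,-1],[0.0033,-0.0053,0,0,0,0.1,-1],[0.0038,-0.0049,0,0,0,0.1,-1],[0.0042,-0.0045,0,0,0,0.1,-1],[0.0047,-0.0041,0,0,0,0.1,-1],[0.0051,-0.0036,0,0,0,0.1,-1],[0.0054,-0.0031,0,0,0,0.1,-1]]])

```text
clock: 21.05
eef_pos: [480.4, 104.4, 56.5]
tcp_rot: [-3.141, 0.003, 1.049]
contact_force: [-5.1, -11.1, 15.6]
opening: 0.214
grasp_force: 25.5
```

Emit:
send_rows(moves=[[[0.0057,-0.0025,0,0,0,0.1,-1],[0.0059,-0.0019,0,0,0,0.1,-1],[0.0061,-0.0013,0,0,0,0.1,-1],[0,0,0,0,0,0,-1],[0,0,0,0,0,0,-1]]])

```text
clock: 21.55
eef_pos: [499.1, 97.6, 56.6]
tcp_rot: [3.141, 0.003, 1.347]
contact_force: [-1.3, -18.3, 12.7]
opening: 0.217
grasp_force: 25.3
```

Emit:
send_rows(moves=[[[0.0062,-0.0007,0,0,0,0.1,-1],[0,0,0,0,0,0,-1],[0,0,0,0,0,0,-1]]])

```text
clock: 21.85
eef_pos: [505.6, 96.7, 56.7]
tcp_rot: [3.14, 0.004, 1.447]
contact_force: [-0.8, -21.2, 11.0]
opening: 0.217
grasp_force: 25.2
```

Emit:
send_rows(moves=[[[0.004,0,0,0,0,0.06,-1],[0,0,0,0,0,0,-1],[0,0,0,0,0,0,-1]]])

```text
clock: 22.15
eef_pos: [509.7, 96.5, 56.7]
tcp_rot: [3.14, 0.004, 1.507]
contact_force: [1.2, -22.9, 10.8]
opening: 0.213
grasp_force: 25.1
```

Emit:
send_rows(moves=[[[0.003,-0.003,0,0,0,0.03,-1],[0,0,0,0,0,0,-1],[0,0,0,0,0,0,-1]]])

```text
clock: 22.45
eef_pos: [512.7, 96.0, 56.6]
tcp_rot: [3.14, 0.0, 1.535]
contact_force: [-0.7, -3.3, 8.2]
opening: 0.215
grasp_force: 24.9
```

Emit:
send_rows(moves=[[[0.003,0,0,0,0,0.03,-1],[0,0,0,0,0,0,-1],[0,0,0,0,0,0,-1]]])

```text
clock: 22.75
eef_pos: [514.3, 96.0, 56.5]
tcp_rot: [-3.14, 0.001, 1.565]
contact_force: [-6.5, -4.5, 12.4]
opening: 0.217
grasp_force: 25.3
```

Contact with the end stop is building up. A final nudge, then release, retreat and look.

Emit:
send_rows(moves=[[[0.003,0,0,0,0,0.02,-1],[0,0,0,0,0,0,-1],[0,0,0,0,0,0,-1]]])

```text
clock: 23.05
eef_pos: [514.5, 95.9, 56.3]
tcp_rot: [-3.135, 0.001, 1.585]
contact_force: [-14.7, -2.9, 20.9]
opening: 0.221
grasp_force: 26.2
```

Emit:
send_rows(moves=[[[0,0,0,0,0,0,-0.3],[0,0,0,0,0,0,0.3],[0,0,0,0,0,0,0.3],[0,0,0,0,0,0,0.3],[0,0,0.03,0,0,0,0.3],[0,0,0.04,0,0,0,0.3],[0,0,0.04,0,0,0,0.3],[-0.04,0.03,0.03,0,0,0,0.3],[-0.04,0.04,0.03,0,0,0,0.3],[0,0,0,0,0,0,0.3]]])

```text
clock: 24.05
eef_pos: [451.2, 156.1, 217.7]
tcp_rot: [3.138, -0.002, 1.587]
contact_force: [-0.3, -0.3, 1.2]
opening: 0.649
grasp_force: 0.0
```

Emit:
send_rows(moves=[[[-0.03,0.04,0,0,0,0,0.3],[-0.03,0.04,0,0,0,0,0.3],[0,0.04,0,0,0,0,0.3],[0,0,0,0,0,0,0.3]]])

```text
clock: 24.45
eef_pos: [392.7, 277.2, 215.0]
tcp_rot: [3.14, -0.002, 1.588]
contact_force: [0.6, 0.2, 0.0]
opening: 0.648
grasp_force: 0.0
```

```bash
python3 - <<'E'
from h import *
s=sense();print(s["clock"],s["eef_pos"],s["contact_force"])
f=grab_frame("side");g=grab_frame("top")
def m(f,x,y,w,h,k,W,H,qs):
    A=cv2.resize(f["img"][y:y+h,x:x+w,::-1],(W,H),interpolation=cv2.INTER_CUBIC)
    for q in qs:
        p=((proj(f,[q])[0]-[x,y]+.5)*k).astype(int);cv2.circle(A,tuple(map(int,p)),3,(0,0,255),-1)
    return A
L=[[512.2,96.9,70],[602.9,-104.1,143],[597,40.5,98]]
print(onz(f,(0,0),0) is None)
cv2.imwrite("pics/e1.png",np.vstack([m(f,265,160,133,67,6,798,402,L),m(g,240,180,133,33,6,798,198,L)]))
E
```

```text
24.45 [392.72003795 277.20562598 214.96022641] [0.5869571  0.21489822 0.03840377]
False
```

View pics/e1.png

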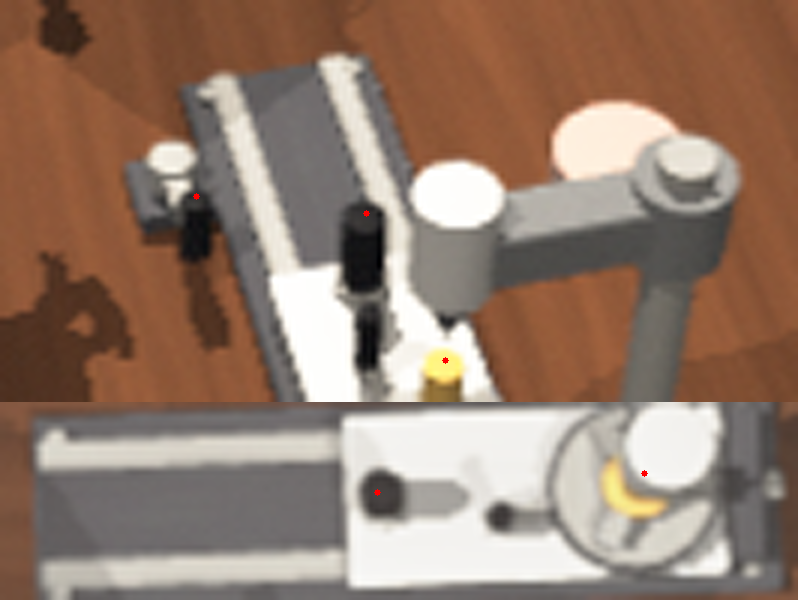

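The final view shows the lock knob alongside the bed at (195,225) against a predicted (196,197) for its top. The carriage plate's end is against the stop block, and the blank is upright under the drill at (443,360). Handing in.

```bash
python3 -c "
from rig import sign_off; print(sign_off())"
```

```text
the job is handed in; nothing more can be done
None
```

I handed the job in at about 24.5 s: by the last images and forces, the blank is gripped upright in the chuck (sleeve about 0.96–0.99 rad by camera), the carriage is home against its stop and the lock lever lies along the bed; sign-off returned no verdict, so the pass itself is unconfirmed.

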